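Proof pull on the bench spring tester

TASK

Do one proof pull on the spring tester: push the drag pointer fully back against the rod's pointer, and turn the lock knob past its click to the free end of its turn. Pull the stirrup handle out until the pointer stands level with the limit index, hold it there for a full second without pulling beyond, then ease the rod fully home without letting it snap back and turn the knob back past its click to locked. Leave the drag pointer standing at the index, do not shift the index, and leave the other things on the bench where they are.

Things in the scene. Friction and masses are not known exactly. Their poses are not given: they have to be found in the camera images.
- tester: spring tester: fixed console, 190 x 380 mm in plan, origin at the centre of its underside, z up. Its grey face (206 x 368 mm) slopes 35 deg: low edge (53 mm high) to -x, high edge (172 mm) to +x, face centre 112 mm above the origin. FACE AXES of the points below: x up the slope, y level along the face (left as seen from the low edge), z straight out of the face, 35 deg from vertical
- handle (a point): centre of the stirrup handle's grip: black round bar, 14 mm in diameter, 60 mm long along face x, its axis 34 mm out from the flat face; FACE AXES. Two steel side arms join it, 58 mm apart inside, to a cross-piece on the draw rod, on its +y side: the open window behind the grip is 58 mm by 34 mm (along y). It pulls out along face -y; nothing on its -y side
- rod (a joint): how far the draw rod is pulled out of its spring barrel, m: 0 home, stop at 0.088. Spring: about 4 N to start, plus 0.18 N per mm; let go, it snaps home. While the knob is at locked a bolt stops it within 3 mm
- pointer (a point): the rod's pointer: the -y edge of a dark steel arm (11 mm wide, top 9.5 mm above the face, except its post at the rod) that the rod carries across the face; FACE AXES. This edge is read against the white scale (marks 5 mm apart) and the index
- drag_tab (a point): drag pointer (maximum hand): upright steel tab 12 x 12 mm, top 42 mm above the face, this point on its axis 34 mm above the face; FACE AXES. Slides along face y on a rail 85 mm down-slope of the rod, about 1.2 N friction, stays where left; the rod's pointer pushes it towards -y. Starts beyond the index. 40 mm free beside it up-slope, 27 mm down-slope above 10 mm height
- drag_edge (a point): the drag pointer's reading edge: its +y side, 6 mm from the tab's axis; it touches the rod's pointer edge when pushed back; FACE AXES
- drag (a joint): drag pointer position on the same scale as joint rod, m: 0 = fully back, touching the pointer of the rod at home; equal to joint rod whenever the two touch; outer stop 0.086
- index_mark (a point): the limit index's line, carried over to the pointers' row: pointer or drag edge is level with the index when it has the same y in FACE AXES. The index is a low black clip (14 x 12 mm, 7 mm high) below the white scale, 51 mm down-slope of this point; its thin nose over the scale marks this y. Set anew each time; held by about 8 N of friction
- index (a joint): index setting on the same scale as joint rod, m: the pull-out at which pointer and index are level
- knob_grip (a point): lock knob, on its axis 34 mm out from the face. Black round skirt (48 mm in diameter, 11 to 20 mm above the face), on it an upright bar grip 44 long x 11 wide, from 20 to 44 mm above the face. Axes: FACE AXES turned with the knob: z = knob axis, x along the bar (white line on its +x end). At locked the bar runs up and down the slope
- knob (a joint): knob angle, rad: 0 locked (end stop), 1.4 free (end stop), growing counter-clockwise seen from in front of the face. A spring detent between about 0.45 and 0.95 resists with about 0.15 N m, then clicks over; elsewhere it turns easily and stays. It drives the bolt that blocks the rod: clear beyond about 1; goes back in only with the rod home
- hexkey: bystander: loose T-handled hex key lying near the tester's low edge, 17 mm high
- weight_a: bystander: small brass weight with knob, 36 mm in diameter, 52 mm high
- weight_b: bystander: brass weight with knob, 48 mm in diameter, 60 mm high
- tray: bystander: grey small-parts tray, 100 x 130 x 30 mm, behind the tester's high edge
- meter: bystander: blue hand-held meter lying flat, 145 x 72 x 30 mm, before the tester's low edge
- tub: bystander: white screw-top jar, 52 mm in diameter, 55 mm high
- driver: bystander: screwdriver with yellow handle, 200 mm long, lying behind the tester's high edge

How it is judged:
On the way, in this order (a step that is already met when the one before it is completed fails the run):
1. the drag pointer is pushed fully back (within 3 mm of 0) and the lock knob is turned past its click to free (beyond 1.2 rad), in either order, the rod still home (value of joint drag below 0.003 m and value of joint knob above 1.2 rad and value of joint rod below 0.004 m), for 0.1 s.
2. the rod is pulled out and held with its pointer level with the index (within 4 mm) for 0.9 s (y of pointer in the frame of index_mark between -0.004 and 0.004 m), for 0.9 s.
3. the rod is back home (within 2 mm) (value of joint rod below 0.002 m), for 0.1 s.
4. the lock knob is turned back past its click to locked (below 0.2 rad) (value of joint knob below 0.2 rad), for 0.1 s.
At the end, for the whole second after the job is handed in: the rod is home (within 2 mm) and locked (knob below 0.2 rad), the drag pointer's edge stands level with the index (within 4 mm), and the index is where it was (within 2 mm) (value of joint knob below 0.2 rad and value of joint rod below 0.002 m and y of drag_edge in the frame of index_mark between -0.004 and 0.004 m and distance of index_mark from where it was at the start of the episode below 0.002 m); the robot touches nothing.
It fails at once if the rod snaps back (faster than 0.4 m/s) (velocity of joint rod below -0.4 m/s).
It fails at once if the index is shifted by more than 3 mm (distance of index_mark from where it was at the start of the episode above 0.003 m).
It fails at once if a bystander is moved by more than 25 mm (distance of any of hexkey, weight_a, weight_b, tray, meter, tub, driver from where it was at the start of the episode above 0.025 m).
It also fails if it takes over 72 s, if anything falls off the work surface, if the arm or the gripper's body presses on something with over 40 N, if the wrist force passes 120 N, or if a joint passes its speed limit or range.

ROBOT

A 7-joint arm with a two-finger parallel gripper is mounted at the origin on the work surface. World frame = base frame: x ahead of the robot, y to its left, z up, the work surface at z = 0. Lengths are in m, angles in rad, forces in N, time in s.
With the tool pointing down it reaches from about 0.425 to 0.875 m from the base axis. Payload 4.7 kg.
Tool frame: the origin (TCP) lies midway between the tips of the shut fingers; the grasp point (between the pads) lies 19 mm behind it (ctrl.grip_depth is the distance from the TCP to the grasp point, in m); z points along the fingers, y is the direction in which the jaws open and shut (so a half turn about z gives the same grasp; the last joint's range is limited). The gripper opens to 87 mm and grips with 3 to 60 N. Pads are 19 mm wide; open, the fingers measure 117 mm over their backs; the gripper's body (75 mm by 190 mm) begins 51 mm behind the grasp point.
Start: joints at [1.24, 0.321, -0.07, 1.45, 0.023, 1.371, -0.057], TCP at [0.22, -0.612, 0.223] pointing down, gripper open.
Joint ranges: [-2.86, 2.86], [-0.3, 2.09], [-1.38, 1.24], [0.06, 2.45], [-1.56, 4.7], [0.09, 2.05], [-2.69, 2.69]. Speed limits (rad/s): [2.57, 2.57, 3.14, 3.14, 3.14, 3.14, 3.14].

INTERFACE

Orientations are given as a rotation vector (axis times angle).
In Python, from bench import ctrl gives the robot as it stands. The module is installed in compiled form; this text tells all that it offers.
- The arm moves only by the shell command python3 -m inch 'ROWS' [FORCE]. ROWS is JSON, a list of rows, each a list of 5 numbers: the opening, from -1 (shut) to 1 (fully open), so that 0 is half open, then the shift along the tool's x, y, z in mm, then the turn about the tool's z in rad. In form: [[fingers, tx, ty, tz, twist], ...]. A call has 1 to 5 rows; each row shifts and turns the pose as measured when the row begins, along the tool's axes as they then stand; what a row does not reach is not made up. A row lasts 1/8 s, in which the tool goes at most 62.5 mm and 10.7 degrees, less where a joint would pass 70% of its speed; a pose out of reach is approached as far as the arm can. A call is refused whole if a number of a shift passes 62.5 or a number of a turn 0.188, either way. A call with a gripper value outside its range is refused whole. The fingers move at their own pace and stop on an object; FORCE is the grip in N (left out, the last holds). Time passes only in rows, so rows that do not move let the fingers close. It gives the time, the measured TCP pose, the force and the opening at its end, in the units of the state.
- ctrl.get_state(): the state, without advancing time (a new reading comes with each control period).
- ctrl.get_image(name): name is "side" or "top"; returns a dict with "color" (420x560x3 uint8, red, green, blue), "range_z" (420x560 float32, m along the optical axis (not along the pixel's ray), 0 where there is no reading), "K" (3x3 intrinsics, pixels), "distortion" ([k1, k2, p1, p2, k3] as OpenCV has them; the pictures are not rectified), "R" (3x3) and "t" (3): a world point X has camera coordinates R X + t. Camera axes: x right, y down, z forward; pixel columns grow to the right and rows downward; lengths in m; the calibration is good to about 2 mm. A picture is of the moment at which its call begins.
- ctrl.close_job(): hands the job in, once; it reports no verdict.
The state is a dict: "time": time; "joint_positions": joint angles; "qd": joint speeds; "joint_torque": joint torques, N m; "position": TCP position; "tool_rot": TCP orientation; "ft_force": force on the tool from outside, world axes, zero at the start; "torque": the same for the moment, N m; "grip_width": opening from 0.0 (shut) to 1.0 (fully open).
Only numpy, scipy, OpenCV 4.12 (cv2) and the standard library are available. Lean on these libraries where they do the work, as an engineer would, in place of code of your own. Each camera call takes 0.05 s, during which the arm holds its last target. There are 200 camera calls.

## Working session

There is one attempt and no reset: what is moved stays moved. The work goes in short steps, Python scripts to look and compute and a shell command to move; the robot and the scene stay as the last step left them, time stands still between calls to the robot, and variables do not carry over. Pictures are saved under pics/ and viewed, about 8 in all and at most 12, crops included, and the job is handed in when it is done.

```bash
mkdir -p pics; python3 - <<'E'
from bench import ctrl
import cv2,numpy as np
s=ctrl.get_state(); print(s['time'],s['position'],s['tool_rot'],s['grip_width'],ctrl.grip_depth)
for n in('top','side'):
    d=ctrl.get_image(n); cv2.imwrite(f'pics/{n}0.png',d['color'][...,::-1]); np.savez(f'{n}0.npz',**d)
    print(n,d['K'].tolist(),d['distortion'],d['R'].round(4).tolist(),d['t'])
E
```

```text
0.0 [ 0.21946872 -0.61123611  0.22147536] [-3.09316977e+00 -5.38656876e-01  7.12602441e-04] 1.0001237037286677 0.0187
top [[462.9738557307731, 0.0, 283.007018968953], [0.0, 462.9738557307731, 209.09103872557213], [0.0, 0.0, 1.0]] [-0.13843859  0.          0.          0.          0.        ] [[0.0387, -0.9992, -0.0061], [-0.9715, -0.0362, -0.2344], [0.234, 0.0149, -0.9721]] [-0.02582628  0.56830443  0.91996427]
side [[426.9910750186018, 0.0, 277.01571817530106], [0.0, 426.9910750186018, 208.65574585169682], [0.0, 0.0, 1.0]] [-0.05692291  0.          0.          0.          0.        ] [[0.9852, -0.1707, -0.0144], [-0.1381, -0.7418, -0.6562], [0.1013, 0.6485, -0.7544]] [-0.5487968   0.15275544  0.81814926]
```

View pics/top0.png

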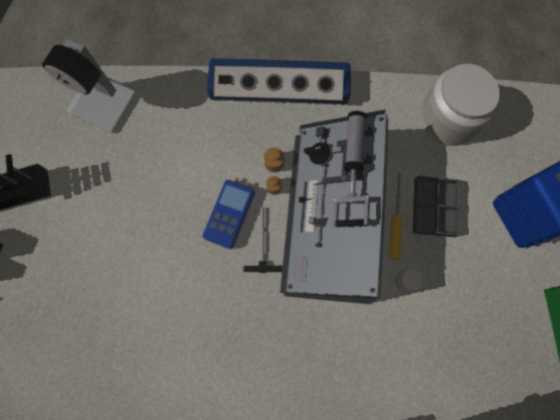

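View pics/side0.png

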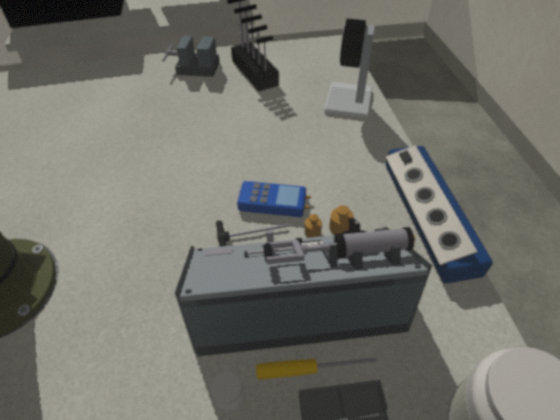

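Both views show the tester with its low edge towards world +y and the handle pulling towards the robot (−x). In the top view the knob is near (318,152), the handle near (355,208) and the weights at (273,158/185). Next I'll fit the face frame.

```bash
cat > h.py <<'E'
import numpy as np,cv2
def ray(d,uv):
    p=cv2.undistortPoints(np.array(uv,float).reshape(-1,1,2),d['K'],d['distortion']).reshape(-1,2)
    v=np.c_[p,np.ones(len(p))]@d['R']; return -d['R'].T@d['t'],v
def cloud(d):
    h,w=d['range_z'].shape; uv=np.stack(np.meshgrid(np.arange(w),np.arange(h)),-1).reshape(-1,2)
    c,v=ray(d,uv); return (c+v*d['range_z'].reshape(-1,1)).reshape(h,w,3)
def zoom(d,x0,x1,y0,y1,k,f): cv2.imwrite(f,cv2.convertScaleAbs(cv2.resize(d['color'][y0:y1,x0:x1,::-1],None,fx=k,fy=k,interpolation=cv2.INTER_CUBIC),alpha=1.6))
def face(d,uv,h,F):  # pixels -> face coords at height h above face
    o,A=F; c,v=ray(d,uv); n=A[:,2]; s=((o-c)@n+h)/(v@n); return (c+v*s[:,None]-o)@A
E
python3 - <<'E'
from h import *
d=dict(np.load('top0.npz')); P=cloud(d)
zoom(d,280,395,100,305,3.9*.75,'pics/z0.png')
pts=np.r_[P[220:285,295:375].reshape(-1,3),P[180:240,372:380].reshape(-1,3)]; 
for _ in range(4):
    c=pts.mean(0); n=np.linalg.svd(pts-c)[2][2]; n*=np.sign(n[2]); e=(pts-c)@n; print(len(pts),e.std()); pts=pts[abs(e)<max(2*e.std(),.002)]
print(n,np.degrees(np.arccos(n[2])))
m=(abs((P-c)@n)<.005); m=cv2.morphologyEx(m.astype(np.uint8),cv2.MORPH_OPEN,np.ones((3,3)))
k,l,st,_=cv2.connectedComponentsWithStats(m); i=1+st[1:,4].argmax(); Q=P[l==i]
x=np.array([0,0,1])-n*n[2]; x/=np.linalg.norm(x); y=np.cross(n,x)
ab=np.c_[(Q-c)@x,(Q-c)@y]; r=cv2.minAreaRect((ab*1000).astype(np.float32)); print(r)
print('x',x,'y',y,'c',c+x*r[0][0]/1e3+y*r[0][1]/1e3, np.percentile(ab,[.5,99.5],axis=0))
E
```

```text
5680 0.03398941170623689
5664 0.008535084255137855
5359 0.0020005912783320873
5229 0.001395168298066865
[0.0350867  0.56805009 0.82224572] 34.689765157408914
((-12.380989074707031, 94.54198455810547), (210.47227478027344, 373.9925842285156), 0.15424925088882446)
x [-0.05069097 -0.8206817   0.56913265] y [ 9.98097866e-01 -6.16494165e-02  3.46944695e-18] c [ 0.571835   -0.11139599  0.11234278] [[-0.11437372 -0.08623789]
 [ 0.09056572  0.27924607]]
```

View pics/z0.png

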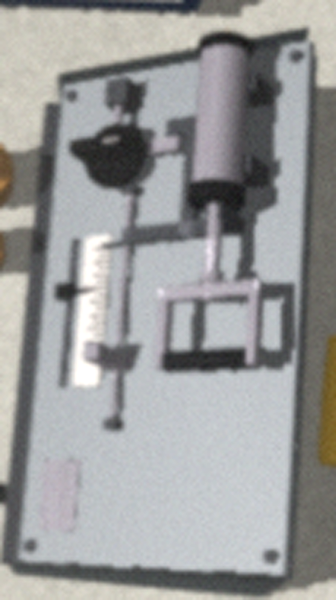

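The zoom shows the knob (115,155) and the pointer arm (150,240). The index clip is at (65,292), with its nose over the scale. It also shows the drag tab top (92,351) and the handle grip (205,360). Next I'll convert these to face and world coordinates.

```bash
cat >> h.py <<'E'
x=np.array([-0.05069,-0.82068,0.56913]);n=np.array([.03509,.56805,.82225]);A=np.c_[x,np.cross(n,x),n]
F=(np.array([.5718,-.1114,.1123]),A)
def w(p): return F[0]+A@np.array(p)/1000
E
python3 - <<'E'
from h import *
d=dict(np.load('top0.npz')); P=cloud(d)
f=lambda u,v:(280+u/2.925,100+v/2.925)
for nm,(u,v),h in [('grip ends lo',(163,361),.034),('grip ends hi',(248,362),.034),('ptr edge',(115,247),.0095),('ptr edge2',(175,237),.0095),('dragtab top',(92,351),.042),('idx nose',(85,292),.005),('idx body',(65,292),.007),('knob skirt',(115,160),.02),('knob bar lo',(73,148),.044),('barrel bot',(205,190),.03),('barrel top',(222,40),.03),('crosspc',(210,292),.034),('rail end',(113,424),.01),('face c1',(65,80),0),('c2',(310,35),0),('c3',(15,565),0),('c4',(290,575),0)]:
    q=face(d,[f(u,v)],h,F)[0]; print(nm,(q*1000).round(1),(F[0]+A@q).round(4))
G=(P-F[0])@A*1000
# heights map: list clusters
import sys
for nm,(x0,x1,y0,y1) in dict(tab=(308,328,214,228),knob=(302,332,140,166),barrel=(344,366,112,170),grip=(334,370,218,228)).items():
    g=G[y0:y1,x0:x1].reshape(-1,3); g=g[(g[:,2]>18)&(g[:,2]<90)]; print(nm,len(g),np.percentile(g,[3,50,97],axis=0).round(1).tolist())
E
```

```text
grip ends lo [ 23.4 -48.4  34. ] [ 0.5235 -0.1083  0.1536]
grip ends hi [ 85.2 -51.4  34. ] [ 0.5173 -0.1588  0.1887]
ptr edge [-36.7  43.1   9.5] [ 0.617  -0.0785  0.0992]
ptr edge2 [11.7 46.1  9.5] [ 0.6176 -0.1184  0.1267]
dragtab top [-27.5 -41.3  42. ] [ 0.5334 -0.0624  0.1312]
idx nose [-61.7  12.6   5. ] [ 0.5877 -0.0587  0.0813]
idx body [-77.7  13.2   7. ] [ 0.5891 -0.0444  0.0738]
knob skirt [-36.3 105.6  20. ] [ 0.6797 -0.0768  0.1081]
knob bar lo [-57.3 108.8  44. ] [ 0.6848 -0.0461  0.1158]
barrel bot [43.8 70.2 30. ] [ 0.6407 -0.1346  0.1619]
barrel top [ 49.6 180.4  30. ] [ 0.7504 -0.1462  0.1652]
crosspc [54.7 -3.2 34. ] [ 0.567  -0.1368  0.1714]
rail end [-25.7 -85.5  10. ] [ 0.4881 -0.0793  0.1059]
face c1 [-100.8  187.4    0. ] [ 0.764  -0.0402  0.0549]
c2 [102.3 188.3   0. ] [ 0.7546 -0.207   0.1705]
c3 [-103.1 -184.9   -0. ] [ 0.3925 -0.0154  0.0536]
c4 [ 107.3 -181.5    0. ] [ 0.3852 -0.1883  0.1734]
tab 79 [[-36.5, -46.8, 19.6], [-26.7, -42.1, 36.1], [-24.2, -34.9, 43.1]]
knob 361 [[-60.6, 89.9, 18.6], [-37.1, 106.3, 23.0], [-19.1, 132.2, 45.6]]
barrel 1054 [[42.0, 57.8, 29.3], [62.3, 111.6, 47.9], [72.4, 170.5, 53.1]]
grip 267 [[22.6, -55.7, 32.5], [59.6, -49.7, 39.3], [90.7, -40.6, 42.7]]
```

```bash
cat > go.py <<'E'
import sys
from h import *
from bench import ctrl
from scipy.spatial.transform import Rotation as Ro
def delta(p,yaw=-3.53):
    s=ctrl.get_state(); R=Ro.from_rotvec(s['tool_rot']).as_matrix(); ty=R[:,1]
    az=np.degrees(np.arctan2(ty[1],ty[0])); 
    print('t',round(s['time'],2),'face',((s['position']-F[0])@A*1000).round(1),'F',s['ft_force'].round(1),'Fface',(s['ft_force']@A).round(1),'grip',round(s['grip_width'],3),'q1,7',s['joint_positions'][[0,6]].round(2))
    if p: print('delta tool mm',(R.T@(w(p)-s['position'])*1000).round(1),'twist',round(-np.radians((yaw-az+180)%360-180),3), 'goal',w(p).round(3))
if __name__=='__main__': delta([float(a) for a in sys.argv[1:4]])
E
python3 go.py -34 -92 75; python3 go.py -34 -92 20; python3 -c "
from h import *
for p in ((1,0,0),(0,1,0),(0,0,1)): print(p, A@p)"
```

```text
t 0.1 face [ 490.3 -320.9 -206.5] F [-0.2 -0.1  0.6] Fface [ 0.5 -0.2  0.5] grip 0.998 q1,7 [ 1.24 -0.06]
delta tool mm [ 444.  -452.6   67.7] twist -1.164 goal [ 0.484 -0.035  0.155]
t 0.1 face [ 490.3 -320.9 -206.5] F [-0.2 -0.1  0.6] Fface [ 0.5 -0.2  0.5] grip 0.998 q1,7 [ 1.24 -0.06]
delta tool mm [ 431.6 -423.7  112.8] twist -1.164 goal [ 0.482 -0.066  0.109]
(1, 0, 0) [-0.05069 -0.82068  0.56913]
(0, 1, 0) [ 9.98098426e-01 -6.16506242e-02 -3.20670000e-06]
(0, 0, 1) [0.03509 0.56805 0.82225]
```

```bash
python3 -m inch '[[-1,0,0,-60,0],[-1,0,0,-40,0],[-1,43,-43,0,0],[-1,43,-43,0,0],[-1,43,-43,0,0]]' 20; python3 -m inch '[[-1,43,-43,0,0],[-1,43,-43,0,0],[-1,43,-43,0,0],[-1,43,-43,0,0],[-1,43,-43,0,0]]';  python3 -m inch '[[-1,0,0,0,-0.18],[-1,0,0,0,-0.18],[-1,0,0,0,-0.18],[-1,0,0,0,-0.18],[-1,0,0,0,-0.18]]'; python3 go.py -34 -92 75
```

```text
time: 0.72
position: [0.2954, -0.4456, 0.3199]
tool_rot: [-3.089, -0.522, 0.005]
ft_force: [1.0, 0.2, 0.6]
grip_width: 0.52
time: 1.35
position: [0.4295, -0.163, 0.3201]
tool_rot: [-3.089, -0.521, 0.007]
ft_force: [0.8, 0.0, 0.8]
grip_width: 0.017
time: 1.98
position: [0.4308, -0.1553, 0.3188]
tool_rot: [-2.52, -1.856, 0.002]
ft_force: [0.2, -0.8, 0.6]
grip_width: 0.007
t 1.98 face [ 160.7 -138.   139.9] F [ 0.2 -0.8  0.6] Fface [0.9 0.2 0. ] grip 0.007 q1,7 [0.77 0.04]
delta tool mm [129.6  17.1 164.8] twist -0.24 goal [ 0.484 -0.035  0.155]
```

```bash
python3 -m inch '[[-1,0,0,0,-0.12],[-1,0,0,0,-0.12],[-1,0,0,0,0]]'; python3 go.py -34 -92 75
```

```text
time: 2.35
position: [0.4301, -0.1549, 0.3176]
tool_rot: [-2.27, -2.152, 0.001]
ft_force: [-0.4, -0.4, 1.1]
grip_width: 0.009
t 2.35 face [ 159.7 -138.8  139.1] F [-0.4 -0.4  1.1] Fface [ 1.  -0.3  0.7] grip 0.009 q1,7 [0.76 0.28]
delta tool mm [121.   49.5 163.6] twist 0.008 goal [ 0.484 -0.035  0.155]
```

```bash
python3 -m inch '[[-1,40,16,0,0],[-1,40,16,0,0],[-1,41,17,0,0],[-1,0,0,50,0],[-1,0,0,50,0]]'; python3 -m inch '[[-1,0,0,50,0],[-1,0,0,15,0],[-1,0,0,0,0]]'; python3 go.py -34 -92 20
```

```text
time: 2.98
position: [0.4892, -0.0328, 0.2189]
tool_rot: [-2.291, -2.139, -0.007]
ft_force: [-0.0, -0.7, -0.6]
grip_width: 0.006
time: 3.35
position: [0.487, -0.0317, 0.1497]
tool_rot: [-2.293, -2.13, -0.003]
ft_force: [0.0, 0.4, 0.9]
grip_width: 0.006
t 3.35 face [-39.8 -89.6  73.1] F [0.  0.4 0.9] Fface [0.2 0.  0.9] grip 0.006 q1,7 [ 0.61 -0.08]
delta tool mm [-35.4  -1.7  40. ] twist -0.012 goal [ 0.482 -0.066  0.109]
```

```bash
python3 -m inch '[[-1,-33,0,0,0],[-1,0,0,20,0],[-1,-2,0,18,0],[-1,0,0,0,0]]'; python3 go.py -34 -62 20; python3 -c "
from h import *
from bench import ctrl
d=ctrl.get_image('side'); zoom(d,180,440,180,320,3,'pics/s1.png')"
```

```text
time: 3.85
position: [0.4902, -0.0685, 0.1182]
tool_rot: [-2.304, -2.134, -0.014]
ft_force: [0.9, -0.2, 0.7]
grip_width: 0.004
t 3.85 face [-27.7 -84.   26.3] F [ 0.9 -0.2  0.7] Fface [0.5 0.9 0.5] grip 0.004 q1,7 [ 0.64 -0.03]
delta tool mm [ 1.8 22.   8.9] twist -0.015 goal [ 0.512 -0.068  0.109]
```

View pics/s1.png

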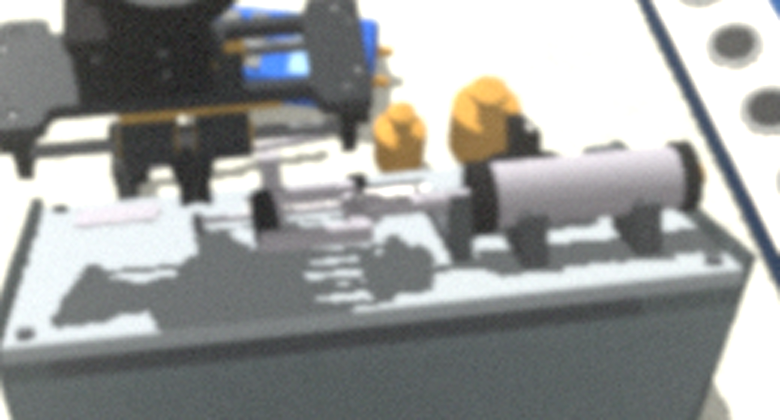

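The side crop shows the shut fingers at about (190,190), just above the face on the −y side of the tab, clear of the handle. Pushing now.

```bash
python3 -m inch '[[-1,2,12,5,0],[-1,0,14,2,0],[-1,0,14,0,0],[-1,0,14,0,0],[-1,0,14,0,0]]'; python3 go.py -34 -10 20;python3 -m inch '[[-1,0,10,0,0],[-1,0,10,0,0],[-1,0,8,0,0]]';  python3 go.py -34 10 20; python3 -c "
from h import *
from bench import ctrl
d=ctrl.get_image('top'); zoom(d,280,395,100,305,2.925,'pics/t1.png')"
```

```text
time: 4.53
position: [0.5643, -0.0708, 0.1137]
tool_rot: [2.303, 2.135, 0.016]
ft_force: [-1.5, 1.5, 0.7]
grip_width: 0.002
t 4.53 face [-32.2  -9.9  23.9] F [-1.5  1.5  0.7] Fface [-0.7 -1.6  1.4] grip 0.002 q1,7 [ 0.58 -0.12]
delta tool mm [-0.8 -0.1  4.3] twist -0.014 goal [ 0.564 -0.072  0.109]
time: 4.9
position: [0.5946, -0.0725, 0.1136]
tool_rot: [2.303, 2.136, 0.017]
ft_force: [-0.8, 0.4, 0.6]
grip_width: 0.005
t 4.9 face [-32.3  20.4  24. ] F [-0.8  0.4  0.6] Fface [ 0.1 -0.8  0.7] grip 0.005 q1,7 [ 0.55 -0.14]
delta tool mm [ -1.  -10.4   4.2] twist -0.014 goal [ 0.584 -0.073  0.109]
```

View pics/t1.png

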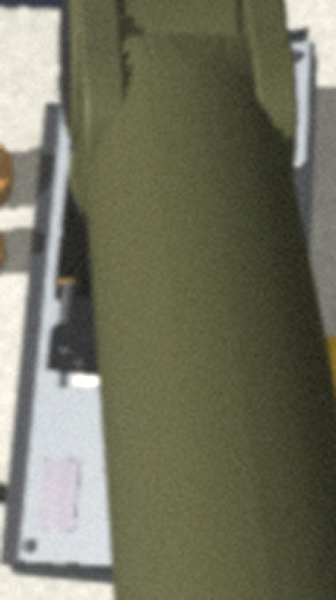

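The arm occludes the view, so I'll keep pushing by force.

```bash
python3 -m inch '[[-1,0,4,0,0],[-1,0,4,0,0]]'|grep -E "pos|force"; python3 -m inch '[[-1,0,4,0,0]]'|grep -E "pos|force";python3 -m inch '[[-1,0,4,0,0]]'|grep -E "pos|force"; python3 go.py -34 10 20; python3 -c "
from h import *
from bench import ctrl
d=ctrl.get_image('side'); zoom(d,180,440,180,320,3,'pics/s2.png')"
```

```text
position: [0.5997, -0.073, 0.1134]
ft_force: [-16.0, 1.2, 10.3]
position: [0.5996, -0.0729, 0.1131]
ft_force: [-11.8, 0.8, 8.8]
position: [0.5995, -0.0729, 0.1131]
ft_force: [-12.2, 1.9, 10.0]
t 5.45 face [-32.5  25.3  23.5] F [-12.2   1.9  10. ] Fface [  4.8 -12.3   8.9] grip 0.007 q1,7 [ 0.54 -0.15]
delta tool mm [ -1.  -15.2   4. ] twist -0.013 goal [ 0.584 -0.073  0.109]
```

View pics/s2.png

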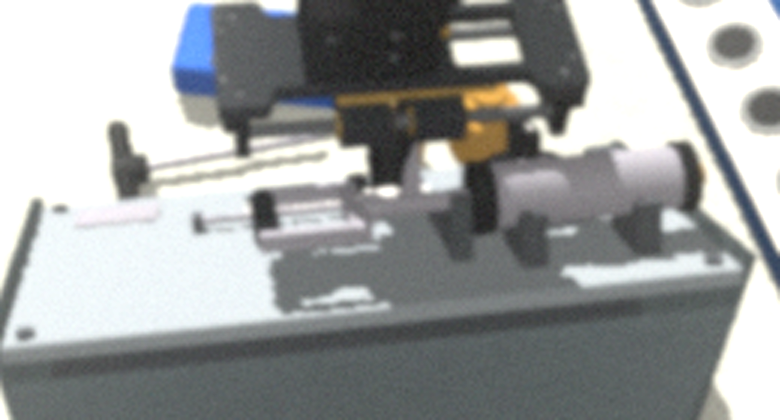

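```bash
python3 -m inch '[[-1,0,-10,0,0],[-1,0,0,-40,0],[-1,0,0,-50,0],[-1,0,0,0,0]]'|grep -E "pos|force"; python3 go.py -57 145 75; python3 - <<'E'
from h import *
from bench import ctrl
d=ctrl.get_image('side'); zoom(d,180,440,180,320,3,'pics/s3.png')
P=cloud(dict(np.load('top0.npz'))); G=(P-F[0])@A*1000
g=G[105:160,295:345].reshape(-1,3)
for y in range(80,180,10):
  for xx in range(-90,0,10):
    s=g[(abs(g[:,1]-y)<5)&(abs(g[:,0]-xx)<5)]; print('%4d'%(s[:,2].max() if len(s) else -9),end='')
  print(' y',y)
E
```

```text
position: [0.591, -0.0737, 0.2058]
ft_force: [-0.0, -0.2, -0.8]
t 6.0 face [21.3 16.9 99. ] F [-0.  -0.2 -0.8] Fface [-0.3  0.  -0.8] grip 0.005 q1,7 [ 0.56 -0.11]
delta tool mm [ 52.2 128.5  62.3] twist -0.014 goal [ 0.722 -0.031  0.142]
  -9  -9  -9  -9  -9  -9  -9  -9  -9 y 80
  -9  -9  -9  -9  -9  -9  21  -9  -9 y 90
  -9  -9  -9  40  37  34  47  21   3 y 100
   1   1  19  46  45  46  46  46  10 y 110
   1   2  -9  -9  44  43  44  42  11 y 120
   2  -9  -9  18  22  22  23  19   1 y 130
   3   2   1   3   2  20   3   4   3 y 140
   3   1   2   2  22  23  23   2   3 y 150
   2   3   3   1  23  24  24   3   3 y 160
   4   3   3  -9  22  23  23   3   1 y 170
```

View pics/s3.png

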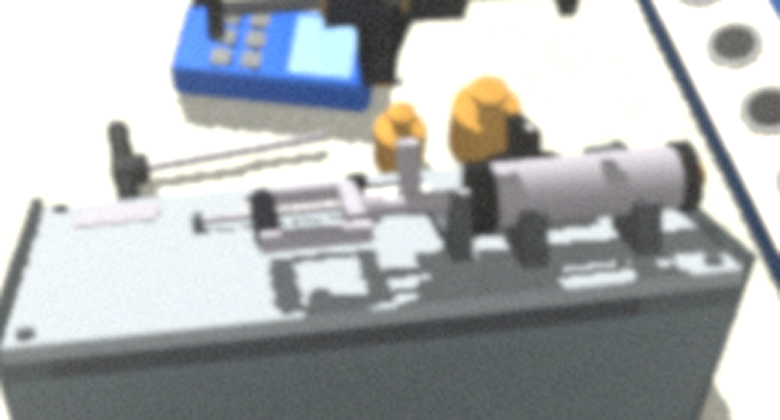

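The side crop shows the drag tab at (408,165), hard against the pointer by the barrel, with the rod home. The knob is next.

```bash
python3 -c "
from h import *
from bench import ctrl
d=ctrl.get_image('side'); print(face(d,[(316,228.3)],.042,F)*1000)"; python3 -m inch '[[-1,24,46,0,0],[-1,23,46,0,0],[-1,2,36,0,0],[-1,0,0,0,0]]' |grep pos; python3 go.py -57 141 34
```

```text
[[-20.14553098  39.8035627   42.        ]]
position: [0.7191, -0.0362, 0.1896]
t 6.6 face [-25.2 142.4 111.5] F [-0.8 -0.2  0.9] Fface [ 0.7 -0.8  0.6] grip 0.004 q1,7 [ 0.37 -0.23]
delta tool mm [-18.    1.8  81.8] twist -0.017 goal [ 0.717 -0.054  0.108]
```

```bash
python3 -m inch '[[-1,-18,0,30,0],[-1,0,0,30,0],[-1,0,0,18,0],[-1,0,0,6,0]]' |grep -E 'pos|force'; python3 go.py -57 122 34
```

```text
position: [0.7108, -0.0539, 0.1]
ft_force: [-0.1, 0.6, 1.0]
t 7.1 face [-61.2 135.2  27.4] F [-0.1  0.6  1. ] Fface [ 0.1 -0.1  1.1] grip 0.004 q1,7 [ 0.4  -0.23]
delta tool mm [  0.1 -13.5  -7.3] twist -0.015 goal [ 0.698 -0.053  0.108]
```

```bash
python3 -m inch '[[-1,-1,-8,-5,0],[-1,0,-8,0,0],[-1,1,-6,1,0]]' |grep -E 'force'; python3 go.py -63 112 33;  python3 -m inch '[[-1,1,-6,1,0],[-1,0,-6,0,0]]' |grep -E 'force'; python3 go.py -64 104 33
```

```text
ft_force: [18.8, -2.7, -13.3]
t 7.47 face [-56.2 124.8  33.7] F [ 18.8  -2.7 -13.3] Fface [ -6.3  18.9 -11.8] grip 0.007 q1,7 [ 0.42 -0.23]
delta tool mm [  5.  -12.8   4.6] twist -0.015 goal [ 0.688 -0.048  0.104]
ft_force: [15.3, -1.1, -10.0]
t 7.72 face [-54.4 125.2  35.6] F [ 15.3  -1.1 -10. ] Fface [-5.6 15.3 -8.3] grip 0.006 q1,7 [ 0.43 -0.23]
delta tool mm [  6.1 -21.5   7.1] twist -0.016 goal [ 0.68  -0.047  0.103]
```

```bash
python3 -m inch '[[-1,0,4,0,0],[-1,6,0,4,0],[-1,0,-8,0,0],[-1,0,-10,0,0]]' |grep -E 'force'; python3 go.py -63 112 33;  python3 -m inch '[[-1,0,-13,0,0],[-1,0,-13,0,0]]' |grep -E 'force'; python3 go.py -64 104 33
```

```text
ft_force: [21.7, 1.9, -6.5]
t 8.22 face [-62.  119.6  42.1] F [21.7  1.9 -6.5] Fface [-6.3 21.6 -3.5] grip 0.008 q1,7 [ 0.44 -0.24]
delta tool mm [-4.5 -7.9  7.7] twist -0.014 goal [ 0.688 -0.048  0.104]
ft_force: [0.2, 0.6, -0.2]
t 8.47 face [-64.8 100.1  47.3] F [ 0.2  0.6 -0.2] Fface [-0.6  0.2  0.2] grip 0.003 q1,7 [ 0.46 -0.23]
delta tool mm [-8.9  3.2 11.4] twist -0.011 goal [ 0.68  -0.047  0.103]
```

```bash
python3 -c "
from h import *
from bench import ctrl
d=ctrl.get_image('side'); a=d['color'][195:260,290:390,::-1]; b=ctrl.get_image('top')['color'][120:185,270:370,::-1]
cv2.imwrite('pics/k1.png',cv2.convertScaleAbs(cv2.resize(np.hstack([a,b]),None,fx=4,fy=4,interpolation=cv2.INTER_CUBIC),alpha=1.8))"
```

```text
(no output)
```

View pics/k1.png

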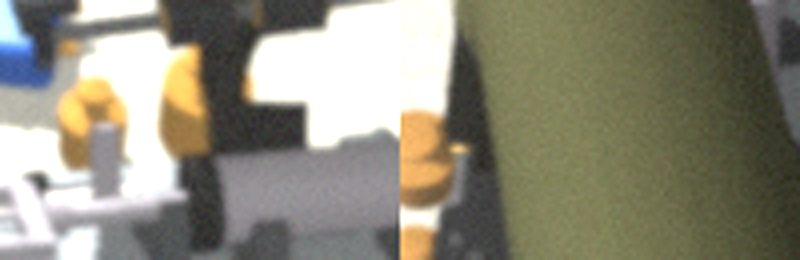

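The left (side) crop shows the bar now reaching sideways to +y (250–305, 105–150), so the knob has clicked over. I'll finish it to the end stop.

```bash
python3 -m inch '[[-1,4,-5,4,0],[-1,0,-2,4,0]]' |grep -E 'force'; python3 go.py -64 94 36;  python3 -m inch '[[-1,-8,0,-4,0],[-1,-8,0,-4,0]]' |grep -E 'force'; python3 go.py -50 94 37
```

```text
ft_force: [0.0, -0.9, -0.9]
t 8.82 face [-72.6  90.1  40.6] F [ 0.  -0.9 -0.9] Fface [ 0.2  0.1 -1.3] grip 0.01 q1,7 [ 0.46 -0.24]
delta tool mm [-9.7  4.1 -0.9] twist -0.012 goal [ 0.67  -0.044  0.105]
ft_force: [5.5, 16.2, -10.5]
t 9.07 face [-63.1  87.4  40.5] F [  5.5  16.2 -10.5] Fface [-19.6   4.5   0.7] grip 0.007 q1,7 [ 0.49 -0.21]
delta tool mm [-12.7   6.9  -4.5] twist -0.007 goal [ 0.669 -0.055  0.114]
```

```bash
python3 -m inch '[[-1,-10,2,-5,0],[-1,-12,2,-5,0],[-1,6,0,0,0],[-1,5,0,-45,0],[-0.24,0,0,-55,0]]' |grep -E 'force'; python3 -m inch '[[-0.24,0,0,-60,0],[-0.24,0,-30,-10,0],[-0.24,0,0,0,0]]' |grep -E 'force'; python3 go.py 43.7 -50 18.6; python3 -c "
from h import *
from bench import ctrl
d=ctrl.get_image('side'); a=d['color'][195:260,250:380,::-1]
cv2.imwrite('pics/k2.png',cv2.convertScaleAbs(cv2.resize(a,None,fx=5,fy=5,interpolation=cv2.INTER_CUBIC),alpha=1.8))"
```

```text
ft_force: [0.5, -0.7, -0.1]
ft_force: [-0.3, -1.5, 0.1]
t 10.07 face [ 41.5  49.6 186.1] F [-0.3 -1.5  0.1] Fface [ 1.3 -0.2 -0.8] grip 0.343 q1,7 [ 0.57 -0.11]
delta tool mm [-102.9 -106.3  126.9] twist 0.003 goal [ 0.52  -0.134  0.152]
```

View pics/k2.png

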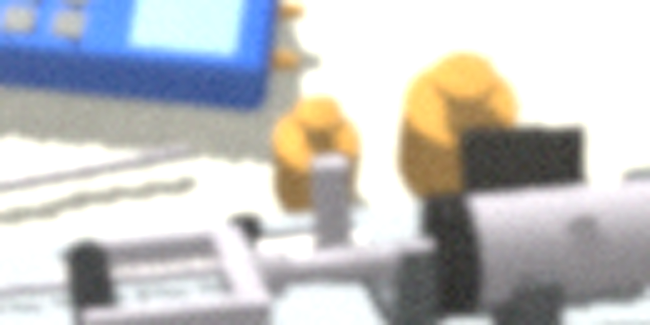

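The knob bar (463–582, 125–185) is now broadside and level, so the knob is free. The drag tab is still back and the rod is home. On to the handle.

```bash
python3 -m inch '[[-0.24,-42,-43,0,0],[-0.24,-42,-43,0,0],[-0.24,-18,-20,20,0],[-0.24,0,0,30,0],[-0.24,0,0,0,0]]' |grep -E 'force'; python3 go.py 43.7 -50 18.6
```

```text
ft_force: [-0.2, 0.4, 0.3]
t 10.75 face [ 93.1 -54.4  71.3] F [-0.2  0.4  0.3] Fface [-0.1 -0.2  0.5] grip 0.376 q1,7 [0.8  0.18]
delta tool mm [ 7.2  1.1 72. ] twist -0.002 goal [ 0.52  -0.134  0.152]
```

```bash
python3 -m inch '[[-0.24,7,1,20,0],[-0.24,0,0,18,0],[-0.24,0,0,10,0]]' |grep -E 'force'; python3 go.py 43.7 -50 18.6; python3 -m inch '[[-0.24,0,0,14,0],[-0.24,0,0,6,0]]' |grep -E 'force'; python3 go.py 43.7 -50 18.6;  python3 -c "
from h import *
from bench import ctrl
d=ctrl.get_image('side'); a=d['color'][200:290,225:345,::-1]
cv2.imwrite('pics/g1.png',cv2.convertScaleAbs(cv2.resize(a,None,fx=5,fy=5,interpolation=cv2.INTER_CUBIC),alpha=1.8))"
```

```text
ft_force: [0.6, 0.1, 0.6]
t 11.12 face [ 59.9 -48.   38. ] F [0.6 0.1 0.6] Fface [0.2 0.6 0.6] grip 0.379 q1,7 [0.78 0.15]
delta tool mm [ 1.1 -3.2 25.1] twist -0.002 goal [ 0.52  -0.134  0.152]
ft_force: [0.1, 0.6, 0.4]
t 11.38 face [ 47.3 -46.5  21.2] F [0.1 0.6 0.4] Fface [-0.3  0.1  0.6] grip 0.381 q1,7 [0.77 0.14]
delta tool mm [ 1.3 -3.7  4.1] twist -0.001 goal [ 0.52  -0.134  0.152]
```

View pics/g1.png

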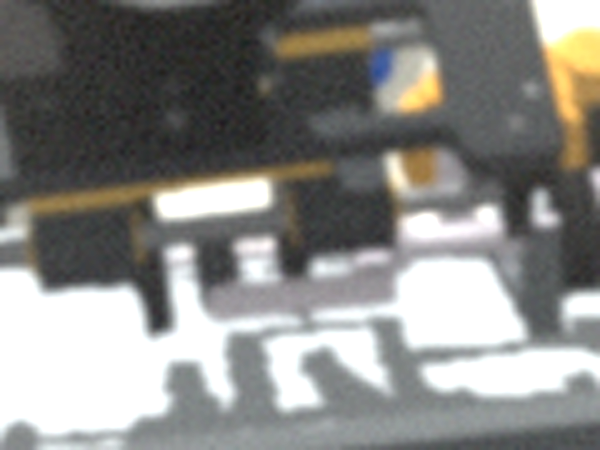

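The side crop shows the fingers (155 and 292) straddling the grip bar (215,265), with the inner finger in the window. Closing now.

```bash
python3 -m inch '[[-0.24,1,-3,4,0],[-1,0,0,0,0],[-1,0,0,0,0],[-1,0,0,0,0]]' 25 |grep -E 'force|width'; python3 go.py 43.7 -81 18.6
```

```text
ft_force: [3.9, -0.0, -4.3]
grip_width: 0.15
t 11.93 face [ 44.4 -48.1  18.8] F [ 3.9 -0.  -4.3] Fface [-2.7  3.9 -3.4] grip 0.15 q1,7 [0.78 0.14]
delta tool mm [  0.4 -32.9  -1.2] twist -0.002 goal [ 0.489 -0.132  0.152]
```

```bash
python3 -m inch '[[-1,0,-8,0,0],[-1,0,-8,0,0],[-1,0,-8,0,0],[-1,0,-3,0,0]]' |grep -E 'force|width'; python3 go.py 43.7 -81 18.6; python3 -c "
from h import *
from bench import ctrl
d=ctrl.get_image('top'); np.savez('top1.npz',**d); zoom(d,290,370,150,250,6,'pics/t2.png')"
```

```text
ft_force: [9.4, -0.8, -7.7]
grip_width: 0.155
t 12.43 face [ 44.4 -66.6  18.8] F [ 9.4 -0.8 -7.7] Fface [-4.2  9.5 -6.5] grip 0.155 q1,7 [0.8  0.18]
delta tool mm [  0.5 -14.4  -0.5] twist 0.001 goal [ 0.489 -0.132  0.152]
```

View pics/t2.png

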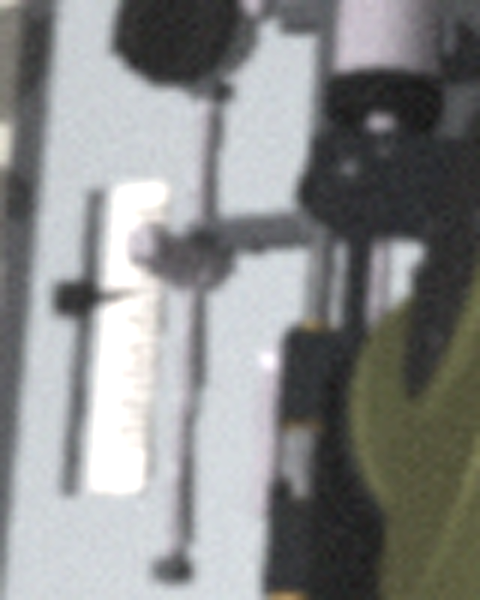

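The zoom shows the pointer arm at (270,230) with its −y edge near row 246, the drag hub touching it, and the index nose at (120,294).

```bash
python3 - <<'E'
from h import *
d=dict(np.load('top1.npz'))
g=cv2.cvtColor(d['color'],cv2.COLOR_RGB2GRAY).astype(float)
# pointer edge: vertical profiles cols 329..339
for c in (330,333,336,339):
    p=cv2.GaussianBlur(g,(1,3),0)[182:200,c]; k=np.diff(p).argmax(); print('c',c,p.round().astype(int), 'ptr y', (face(d,[(c,182+k+.5)],.0095,F)[0]*1000).round(1))
for c in (300,302,304,308,311):
    s=g[192:208,c]; wgt=np.clip(np.median(s)-s-8,0,None); r=(wgt*np.arange(192,208)).sum()/wgt.sum(); print('idx',c,s.astype(int),r.round(2),(face(d,[(c,r)],.006,F)[0]*1000).round(1))
E
```

```text
c 330 [132 132 126 109  86  69  62  60  63  76  99 120 128 130 132 134 133 132] ptr y [-9.5 25.6  9.5]
c 333 [132 133 126 106  82  67  63  61  58  69  97 121 132 134 134 134 133 133] ptr y [-2.5 25.   9.5]
c 336 [132 128 116  95  76  66  63  60  66  90 119 133 134 134 133 133 132 133] ptr y [ 4.6 24.5  9.5]
c 339 [ 76  78  80  75  68  63  59  60  73  98 122 132 132 131 131 131 131 131] ptr y [11.3 26.   9.5]
idx 300 [129 127 127 123 102  66  47  41  38  47  78 112 125 129 128 130] 199.34 [-84.2  15.    6. ]
idx 302 [125 124 122 117  94  55  36  35  35  41  58  86 100 103  98  97] 199.46 [-79.1  14.4   6. ]
idx 304 [78 75 71 68 58 41 33 31 35 45 56 68 70 78 83 86] 198.97 [-74.1  15.1   6. ]
idx 308 [160 163 165 164 165 152 120  94 129 169 180 180 182 182 181 181] 198.86 [-64.   14.6   6. ]
idx 311 [138 145 162 178 178 163 130 139 172 177 160 156 175 182 177 162] 196.02 [-57.1  20.4   6. ]
```

```bash
python3 -m inch '[[-1,0,-6,0,0],[-1,0,-6,0,0]]' |grep -E 'force'; python3 go.py 43.7 -77.1 18.6
```

```text
ft_force: [10.0, -1.4, -7.5]
t 12.72 face [ 44.5 -73.4  18.8] F [10.  -1.4 -7.5] Fface [-3.6 10.  -6.6] grip 0.154 q1,7 [0.81 0.2 ]
delta tool mm [ 0.5 -3.7  0.3] twist 0.002 goal [ 0.493 -0.132  0.152]
```

```bash
python3 -m inch '[[-1,0,-5.5,0,0],[-1,0,-2.6,0,0]]' |grep -E 'force'; python3 - <<'E'
from h import *
from go import delta
from bench import ctrl
delta([43.7,-77.1,18.6])
d=ctrl.get_image('top')
g=cv2.cvtColor(d['color'],cv2.COLOR_RGB2GRAY).astype(float); g=cv2.GaussianBlur(g,(3,3),0)
for c in (330,333,336,339):
    p=g[186:206,c]; k0=p[:12].argmin(); k=k0+np.argmax(p[k0:]>97); r=186+k-(p[k]-97)/(p[k]-p[k-1]); print('ptr',r.round(2),(face(d,[(c,r)],.0095,F)[0]*1000).round(1))
for c in (300,302,307,308,309):
    s=g[192:208,c]; k=s.argmin(); q=np.clip(s[max(k-3,0):k+4].max()-s[k-3:k+4]-15,0,None); r=192+k-3+(q*np.arange(7)).sum()/q.sum(); print('idx',r.round(2),(face(d,[(c,r)],.006,F)[0]*1000).round(1))
delta(None)
E
```

```text
ft_force: [9.1, -1.9, -8.2]
t 12.97 face [ 44.5 -76.4  18.9] F [ 9.1 -1.9 -8.2] Fface [-3.6  9.2 -7.5] grip 0.154 q1,7 [0.82 0.22]
delta tool mm [ 0.5 -0.8  0.7] twist 0.004 goal [ 0.493 -0.132  0.152]
ptr 197.14 [-8.5 13.5  9.5]
ptr 196.18 [-1.6 15.   9.5]
ptr 196.09 [ 5.4 14.7  9.5]
ptr 195.9 [12.3 14.6  9.5]
idx 199.42 [-84.2  14.8   6. ]
idx 199.44 [-79.1  14.4   6. ]
idx 198.61 [-66.5  15.4   6. ]
idx 198.64 [-64.   15.1   6. ]
idx 198.52 [-61.5  15.2   6. ]
t 13.03 face [ 44.5 -76.4  18.9] F [10.1 -1.  -7.3] Fface [-3.8 10.1 -6.2] grip 0.156 q1,7 [0.82 0.22]
```

The pointer is at about 14.7 mm and the index at about 15.0 mm, so they are level. Now holding.

```bash
python3 -m inch '[[-1,0,-2.5,0,0],[-1,0,-2.5,0,0],[-1,0,-2.5,0,0]]' |grep -E 'force'; python3 go.py 43.7 -76.5 18.6
```

```text
ft_force: [10.7, -2.1, -7.8]
t 13.4 face [ 44.5 -76.4  18.8] F [10.7 -2.1 -7.8] Fface [-3.2 10.8 -7.3] grip 0.152 q1,7 [0.82 0.23]
delta tool mm [ 0.6 -0.2  0.6] twist 0.007 goal [ 0.494 -0.132  0.152]
```

Steady, so I'll hold about 1.2 s more, then ease home.

```bash
python3 -m inch '[[-1,0,-2.5,0,0],[-1,0,-2.5,0,0],[-1,0,-2.5,0,0],[-1,0,-2.5,0,0],[-1,0,-2.5,0,0]]' |grep -E 'force'; python3 -m inch '[[-1,0,-2.5,0,0],[-1,0,-2.5,0,0],[-1,0,-2.5,0,0],[-1,0,-2.5,0,0]]' |grep -E 'force'; python3 - <<'E'
from h import *
from go import delta
from bench import ctrl
d=ctrl.get_image('top')
g=cv2.cvtColor(d['color'],cv2.COLOR_RGB2GRAY).astype(float); g=cv2.GaussianBlur(g,(3,3),0)
for c in (333,336,339):
    p=g[186:206,c]; k0=p[:12].argmin(); k=k0+np.argmax(p[k0:]>97); r=186+k-(p[k]-97)/(p[k]-p[k-1]); print('ptr',r.round(2),(face(d,[(c,r)],.0095,F)[0]*1000).round(1))
delta([43.7,-48,18.6])
E
```

```text
ft_force: [10.7, -2.9, -8.5]
ft_force: [11.9, -2.3, -8.0]
ptr 197.09 [-1.5 13.1  9.5]
ptr 197.02 [ 5.5 12.7  9.5]
ptr 196.77 [12.4 12.8  9.5]
t 14.57 face [ 44.6 -76.7  18.4] F [11.4 -1.4 -8.4] Fface [-4.2 11.4 -7.3] grip 0.158 q1,7 [0.83 0.28]
delta tool mm [ 0.2 28.3  5.2] twist 0.017 goal [ 0.522 -0.134  0.152]
```

```bash
python3 -m inch '[[-1,0,3,0,0.005],[-1,0,3,0,0.005],[-1,0,3,0,0.005],[-1,0,3,0,0]]' |grep -E 'force'; python3 go.py 43.7 -48 18.6
```

```text
ft_force: [6.3, -2.2, -6.7]
t 15.07 face [ 44.6 -61.6  18.5] F [ 6.3 -2.2 -6.7] Fface [-2.3  6.4 -6.5] grip 0.16 q1,7 [0.82 0.24]
delta tool mm [ 0.6 13.3  2.9] twist 0.007 goal [ 0.522 -0.134  0.152]
```

```bash
python3 -m inch '[[-1,0,3,0,0.005],[-1,0,3,0,0],[-1,0,3,0,0]]' |grep -E 'force'; python3 go.py 43.7 -48 18.6;python3 -m inch '[[-1,0,4,0,0],[-1,0,4,0,0]]' |grep -E 'force'; python3 go.py 43.7 -48 18.6
```

```text
ft_force: [3.9, -1.0, -5.4]
t 15.45 face [ 44.6 -51.7  18.5] F [ 3.9 -1.  -5.4] Fface [-2.5  4.  -4.9] grip 0.16 q1,7 [0.82 0.22]
delta tool mm [0.7 3.6 1.1] twist 0.005 goal [ 0.522 -0.134  0.152]
ft_force: [-6.2, -1.0, 2.9]
t 15.7 face [ 44.6 -45.3  18.5] F [-6.2 -1.   2.9] Fface [ 2.8 -6.1  1.6] grip 0.158 q1,7 [0.81 0.21]
delta tool mm [ 0.8 -2.7 -0.1] twist 0.007 goal [ 0.522 -0.134  0.152]
```

```bash
python3 -m inch '[[-1,0,4,0,0],[-1,0,1,0,0],[-0.24,0,0,0,0],[-0.24,0,0,0,0],[-0.24,0,0,0,0]]' |grep -E 'force|width'; python3 go.py 43.7 -48 18.6; python3 -m inch '[[-0.24,0,0,-20,0],[-0.24,0,0,-50,0],[-1,0,0,-50,0],[-1,0,0,-30,0],[-1,0,0,0,0]]' |grep -E 'force|width';python3 go.py -60 78 36; python3 - <<'E'
from h import *
from bench import ctrl
d=ctrl.get_image('top'); np.savez('top2.npz',**d)
zoom(d,290,370,150,250,6,'pics/t3.png')
E
```

```text
ft_force: [0.8, -0.0, 0.3]
grip_width: 0.357
t 16.32 face [ 45.7 -43.9  19.8] F [ 0.8 -0.   0.3] Fface [0.1 0.8 0.3] grip 0.357 q1,7 [0.81 0.2 ]
delta tool mm [ 0.9 -4.4  1.5] twist 0.006 goal [ 0.522 -0.134  0.152]
ft_force: [-0.0, 0.3, -0.8]
grip_width: 0.128
t 16.95 face [137.2 -67.8 143. ] F [-0.   0.3 -0.8] Fface [-0.7 -0.1 -0.4] grip 0.128 q1,7 [0.85 0.28]
delta tool mm [ 92.7 111.2 225. ] twist 0.005 goal [ 0.654 -0.047  0.108]
```

View pics/t3.png

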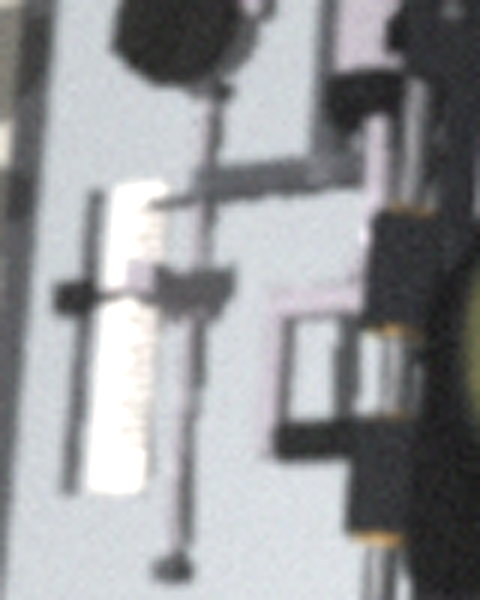

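The zoom shows the pointer back home near row 200, the drag hub's upper edge near row 268 (at column 225), and the index nose at (120,296). Next I'll measure the drag edge.

```bash
python3 - <<'E'
from h import *
d=dict(np.load('top2.npz'))
g=cv2.cvtColor(d['color'],cv2.COLOR_RGB2GRAY).astype(float); g=cv2.GaussianBlur(g,(3,3),0)
for c in (318,319,326,327,328):
    p=g[186:206,c]; k=3+np.argmax(p[3:]<97); r=186+k-(97-p[k])/(p[k-1]-p[k]); print('drag',c,p.astype(int),(face(d,[(c,r)],.0095,F)[0]*1000).round(1))
for c in (333,336,339):
    p=g[176:192,c]; k0=p[:8].argmin(); k=k0+np.argmax(p[k0:]>97); r=176+k-(p[k]-97)/(p[k]-p[k-1]); print('ptr',(face(d,[(c,r)],.0095,F)[0]*1000).round(1))
for c in (300,302,307,308,309):
    s=g[192:208,c]; k=s.argmin(); q=np.clip(s[max(k-3,0):k+4].max()-s[k-3:k+4]-15,0,None); r=192+k-3+(q*np.arange(7)).sum()/q.sum(); print('idx',r.round(2),(face(d,[(c,r)],.006,F)[0]*1000).round(1))
# tab top (pinkish) centroid
P=(cloud(d)-F[0])@A*1000; m=(abs(P[...,0]+30)<15)&(abs(P[...,1]-8)<15)&(P[...,2]>34)&(P[...,2]<48); print('tab',m.sum(),P[m].mean(0).round(1))
E
```

```text
drag 318 [126 129 129 129 130 131 130 121 101  79  63  57  58  59  62  70  81  97
 115 126] [-37.9  21.9   9.5]
drag 319 [127 130 131 131 131 131 131 125 110  88  67  59  57  58  60  67  79  96
 115 126] [-35.4  20.9   9.5]
drag 326 [106 114 120 124 125 125 124 116  97  74  61  58  58  61  67  76  90 107
 122 130] [-18.6  20.9   9.5]
drag 327 [125 128 131 132 133 132 129 120 100  77  64  61  64  72  85 100 112 122
 130 133] [-16.2  20.4   9.5]
drag 328 [131 133 134 135 134 133 129 119 103  87  79  77  81  92 108 120 127 131
 133 134] [-13.7  19.7   9.5]
ptr [-4.  43.8  9.5]
ptr [ 2.9 44.2  9.5]
ptr [10.  43.6  9.5]
idx 199.38 [-84.2  14.9   6. ]
idx 199.43 [-79.1  14.4   6. ]
idx 198.63 [-66.5  15.3   6. ]
idx 198.68 [-64.  15.   6.]
idx 198.55 [-61.5  15.1   6. ]
tab 44 [-29.9   8.   40.5]
```

```bash
python3 - <<'E'
from h import *
for f,y0 in (('top1',19),('top2',8)):
    d=dict(np.load(f+'.npz')); P=(cloud(d)-F[0])@A*1000; m=(abs(P[...,0]+30)<15)&(abs(P[...,1]-y0)<12)&(P[...,2]>35)&(P[...,2]<48); print(f,m.sum(),P[m].mean(0).round(1))
    # colour: pink top over white scale near col 313, saturation
    c=d['color'].astype(int); r=c[180:206,310:320].sum(2)
    print(f); print(r[:, :])
E
```

```text
top1 39 [-29.7  19.9  41.1]
top1
[[432 450 454 463 468 478 464 433 397 391]
 [499 508 528 539 537 535 521 470 414 390]
 [530 542 548 550 549 544 523 465 404 396]
 [542 535 535 531 538 535 499 439 389 385]
 [539 523 510 488 479 467 434 386 369 391]
 [543 522 484 453 439 429 419 376 369 387]
 [538 533 510 472 431 420 408 380 373 381]
 [525 516 486 433 382 328 309 319 343 367]
 [513 468 438 403 369 303 260 252 306 330]
 [502 444 393 390 372 296 226 204 221 245]
 [493 430 396 373 372 302 221 171 186 182]
 [497 424 385 374 358 296 214 169 159 174]
 [500 417 347 327 317 260 200 161 162 173]
 [513 435 331 298 255 219 204 178 176 169]
 [532 484 424 361 302 228 197 191 186 180]
 [550 533 496 437 363 279 231 215 199 183]
 [538 532 505 460 423 388 322 264 236 207]
 [480 487 478 461 450 427 377 325 296 255]
 [377 388 419 432 434 428 379 351 351 332]
 [379 414 438 465 459 442 385 341 381 384]
 [483 514 502 483 444 421 355 345 385 395]
 [535 528 512 468 444 410 360 343 381 398]
 [518 480 463 461 448 421 348 340 383 396]
 [513 466 440 436 436 415 342 329 382 396]
 [537 524 497 455 448 417 356 338 3
[... 503 characters left out ...]
91 379 404]
 [545 533 496 461 453 461 446 393 393 391]
 [548 541 524 484 455 437 433 398 382 400]
 [532 505 494 469 440 438 430 397 395 408]
 [506 440 417 423 419 394 369 359 375 385]
 [495 428 402 391 379 319 259 265 314 343]
 [495 413 391 387 372 306 202 200 228 278]
 [483 412 389 378 361 290 205 178 182 190]
 [437 388 368 375 357 277 205 173 165 177]
 [356 346 332 319 296 263 195 182 177 176]
 [375 388 346 282 250 218 196 183 175 173]
 [488 498 443 353 284 248 221 195 185 185]
 [543 524 496 434 404 354 289 217 210 199]
 [521 486 469 461 456 412 320 261 241 225]
 [510 479 445 448 449 417 338 301 297 275]
 [542 533 500 467 447 418 346 341 365 354]
 [560 547 513 476 452 417 378 369 389 392]]
```

The drag edge is at about 13.5–14 mm and the index at about 15 mm, which is within tolerance, so I'll leave it. Next is locking the knob.

```bash
python3 go.py -66 125 36; python3 -m inch '[[-1,32,50,0,0],[-1,32,50,0,0],[-1,30,50,0,0],[-1,0,0,0,0]]' |grep force; python3 go.py -66 125 36
```

```text
t 17.0 face [136.  -68.4 141.9] F [-0.8 -0.  -0.8] Fface [-0.4 -0.8 -0.7] grip 0.078 q1,7 [0.85 0.28]
delta tool mm [ 96.5 158.4 234.6] twist 0.005 goal [ 0.701 -0.044  0.104]
ft_force: [-0.7, 0.0, 0.8]
t 17.5 face [ 67.9  80.4 211.6] F [-0.7  0.   0.8] Fface [ 0.5 -0.7  0.6] grip 0.006 q1,7 [ 0.63 -0.12]
delta tool mm [  1.4  10.4 225. ] twist -0.0 goal [ 0.701 -0.044  0.104]
```

```bash
python3 -c "
from bench import ctrl
from scipy.spatial.transform import Rotation as R
s=ctrl.get_state();print(s['position'],s['tool_rot'],R.from_rotvec(s['tool_rot']).as_matrix().round(3),s['joint_positions'].round(2))
from h import *
print(w((-66,125,36)))"
```

```text
[ 0.65602951 -0.05188772  0.3248981 ] [2.21890104 2.09247347 0.20373848] [[ 0.056  0.986  0.155]
 [ 0.998 -0.061  0.03 ]
 [ 0.039  0.153 -0.988]] [ 0.63  0.26 -0.7   1.4   0.14  1.39 -0.12]
[ 0.70117108 -0.04449165  0.10433802]
```

The tool has drifted about 9° of tilt towards +X, which is tolerable here. Continuing with deltas that account for it.

```bash
python3 -m inch '[[-1,1,5,55,0],[-1,0,5,55,0],[-1,0,0,55,0],[-1,0,0,0,0]]' |grep force; python3 go.py -66 125 36
```

```text
ft_force: [-0.5, 0.3, -0.6]
t 18.0 face [-35.  112.7  74.2] F [-0.5  0.3 -0.6] Fface [-0.6 -0.5 -0.3] grip 0.007 q1,7 [ 0.57 -0.19]
delta tool mm [ 1.8  5.1 50.4] twist 0.001 goal [ 0.701 -0.044  0.104]
```

```bash
python3 -m inch '[[-1,4,6,0,0],[-1,0,2,25,0],[-1,0,1,20,0],[-1,0,0,0,0]]' |grep force; python3 go.py -66 127 36
```

```text
ft_force: [-0.3, 0.1, 0.4]
t 18.5 face [-61.9 131.7  44.6] F [-0.3  0.1  0.4] Fface [ 0.2 -0.3  0.4] grip 0.01 q1,7 [ 0.53 -0.23]
delta tool mm [-1.9 -6.   8.5] twist -0.0 goal [ 0.703 -0.045  0.104]
```

```bash
python3 -m inch '[[-1,1,-5,8,0],[-1,0,0,2,0],[-1,-7,0,-3,0]]' |grep force; python3 go.py -56 127 36; python3 -m inch '[[-1,-9,0,-5,0],[-1,-9,0,-5,0]]' |grep force; python3 go.py -45 127 36
```

```text
ft_force: [2.9, 8.9, -3.0]
t 18.88 face [-63.2 128.   36.3] F [ 2.9  8.9 -3. ] Fface [-9.2  2.4  2.7] grip 0.006 q1,7 [ 0.54 -0.22]
delta tool mm [-5.9 -0.4 -4.2] twist 0.001 goal [ 0.703 -0.053  0.11 ]
ft_force: [7.7, 13.4, -7.9]
t 19.12 face [-54.  128.8  42.3] F [ 7.7 13.4 -7.9] Fface [-15.9   6.9   1.4] grip 0.006 q1,7 [ 0.57 -0.18]
delta tool mm [-10.9  -1.8  -0.9] twist 0.007 goal [ 0.702 -0.062  0.116]
```

```bash
python3 -m inch '[[-1,2,0,5,0],[-1,-12,0,-4,0],[-1,-13,0,-4,0]]' |grep force; python3 go.py -40 128 36; python3 -m inch '[[-1,-14,0,-5,0],[-1,-14,-2,-4,0]]' |grep force; python3 go.py -33 127 36
```

```text
ft_force: [1.9, 9.4, 0.7]
t 19.5 face [-47.8 130.   42. ] F [1.9 9.4 0.7] Fface [-7.4  1.3  6. ] grip 0.005 q1,7 [ 0.6  -0.14]
delta tool mm [-9.8 -2.2 -0.7] twist 0.016 goal [ 0.703 -0.066  0.119]
ft_force: [1.3, 0.9, -1.3]
t 19.75 face [-19.6 128.3  31.9] F [ 1.3  0.9 -1.3] Fface [-1.5  1.3 -0.5] grip 0.008 q1,7 [ 0.65 -0.08]
delta tool mm [13.  -1.7  5.1] twist 0.018 goal [ 0.701 -0.072  0.123]
```

```bash
python3 -m inch '[[-1,5,0,2,0],[-1,0,-5,0,0]]' |grep force; python3 go.py -24 120 34; python3 -m inch '[[-1,0,-6,0,0]]' |grep force; python3 go.py -24 120 34;python3 -m inch '[[-1,0,-6,0,0]]' |grep force; python3 go.py -24 120 34
```

```text
ft_force: [14.4, 4.9, -4.7]
t 20.0 face [-20.7 126.3  31.5] F [14.4  4.9 -4.7] Fface [-7.4 14.  -0.6] grip 0.006 q1,7 [ 0.65 -0.09]
delta tool mm [ 4.3 -6.1 -1. ] twist 0.012 goal [ 0.694 -0.08   0.127]
ft_force: [21.1, -0.9, -10.9]
t 20.12 face [-20.5 125.8  32.2] F [ 21.1  -0.9 -10.9] Fface [-6.6 21.1 -8.7] grip 0.008 q1,7 [ 0.66 -0.09]
delta tool mm [ 4.  -5.7 -0.2] twist 0.011 goal [ 0.694 -0.08   0.127]
ft_force: [18.1, 1.3, -7.3]
t 20.25 face [-20.1 125.8  33.2] F [18.1  1.3 -7.3] Fface [-6.2 18.  -4.6] grip 0.009 q1,7 [ 0.66 -0.08]
delta tool mm [ 3.7 -6.   0.6] twist 0.01 goal [ 0.694 -0.08   0.127]
```

```bash
python3 -m inch '[[-1,4,6,-5,0],[-1,0,4,-55,0],[-1,20,0,-60,0],[-1,0,0,-60,0],[-1,0,0,0,0]]' |grep force; python3 -m inch '[[-1,-45,-42,0,0],[-1,-45,-42,0,0],[-1,-45,-42,0,0],[-1,-45,-42,0,0],[-1,0,0,0,0]]'|grep -E "pos|force"; cat > chk.py <<'E'
from h import *
from bench import ctrl
for nm in('top','side'):
    d=ctrl.get_image(nm); np.savez(nm+'3.npz',**d)
    P=(cloud(d)-F[0])@A*1000; m=(abs(P[...,0]+38)<32)&(abs(P[...,1]-108)<32)&(P[...,2]>36)&(P[...,2]<52)
    q=P[m]; print(nm,len(q)); 
    if len(q)>20:
        v=np.linalg.svd(q[:,:2]-q[:,:2].mean(0))[2][0]; print(q.mean(0).round(1),'bar dir',v.round(2),'phi',(np.arctan2(v[1],v[0])).round(2),np.percentile(q,[3,97],axis=0).round(0).tolist())
    m=(abs(P[...,0]+30)<12)&(abs(P[...,1]-8)<12)&(P[...,2]>35)&(P[...,2]<48); print('tab',m.sum(),P[m].mean(0).round(1))
E
python3 chk.py
```

```text
ft_force: [0.2, 0.1, 0.1]
position: [0.4906, -0.2432, 0.2563]
ft_force: [0.9, 1.1, 0.5]
top 121
[-39.4 109.6  42.6] bar dir [-1.   -0.01] phi -3.14 [[-62.0, 105.0, 37.0], [-20.0, 116.0, 46.0]]
tab 42 [-29.9   7.9  40.8]
side 93
[-34.1 109.   41.6] bar dir [1.   0.04] phi 0.05 [[-60.0, 105.0, 36.0], [-17.0, 115.0, 45.0]]
tab 3 [-27.7   4.2  38.4]
```

```bash
python3 - <<'E'
from h import *
d=dict(np.load('top3.npz'));d0=dict(np.load('top0.npz'))
for D in (d0,d):
    g=cv2.GaussianBlur(cv2.cvtColor(D['color'],cv2.COLOR_RGB2GRAY).astype(float),(3,3),0)
    for c in (333,336):
        p=g[176:192,c]; k0=p[:8].argmin(); k=k0+np.argmax(p[k0:]>97); r=176+k-(p[k]-97)/(p[k]-p[k-1]); print('ptr',(face(D,[(c,r)],.0095,F)[0]*1000).round(1))
    for c in (300,308):
        s=g[192:208,c]; k=s.argmin(); q=np.clip(s[max(k-3,0):k+4].max()-s[k-3:k+4]-15,0,None); r=192+k-3+(q*np.arange(7)).sum()/q.sum(); print('idx',(face(D,[(c,r)],.006,F)[0]*1000).round(1))
    h=cv2.cvtColor(D['color'],cv2.COLOR_RGB2HSV); 
    for lo,hi,b in (((5,120,60),(30,255,255),(255,140,290,200)),((100,120,50),(130,255,255),(195,170,265,255))):
        m=cv2.inRange(h,lo,hi)[b[1]:b[3],b[0]:b[2]]; y,x_=np.nonzero(m); print('blob',len(x_),x_.mean().round(1),y.mean().round(1))
x0=abs(d['color'].astype(int)-d0['color']).sum(2)>60; print('hexkey/left diff px',x0[195:280,235:285].sum())
s=__import__('bench').ctrl; print(s.get_state()['ft_force'],s.get_state()['time'])
E
```

```text
ptr [-3.9 42.6  9.5]
ptr [ 3.  43.   9.5]
idx [-84.2  15.    6. ]
idx [-64.  15.   6.]
blob 448 17.7 27.7
blob 1138 31.7 48.2
ptr [-4.  43.3  9.5]
ptr [ 3.  43.5  9.5]
idx [-84.2  14.8   6. ]
idx [-64.  15.   6.]
blob 449 17.8 27.5
blob 1131 31.7 48.0
hexkey/left diff px 0
[-0.94915947  1.05718948 -0.00720713] 21.6
```

Every check agrees: rod home, knob locked, drag edge at the index, index unmoved and bystanders undisturbed. Handing in.

```bash
python3 -c "
from bench import ctrl
print(ctrl.close_job())"
```

```text
the job is handed in; nothing more can be done
None
```

The proof pull is done and handed in at about 21.6 s; no verdict was reported.

**What I did**
- Pushed the drag pointer back until it came up hard against the rod's pointer.
- Turned the knob past its click to the free end by pushing the bar with shut fingers.
- Gripped the stirrup handle and pulled until the pointer was level with the index. I measured the pointer at about 14.7 mm and the index at about 15.0 mm (face y).
- Held it there for about 1.5 s, then eased the rod home at roughly 0.05 m/s and pressed it against its stop.
- Pushed the knob back to locked and moved the arm clear.

**Last checks**
- **Knob:** angle about 0 to 0.05 rad from both cameras.
- **Rod:** the pointer is at 43.4 mm against 42.8 mm at the start, so home within measuring noise.
- **Index:** unchanged to about 0.2 mm.
- **Drag edge:** about 13.2–14 mm against the index at 15.0 mm, so it stands 1–2 mm past the index and within the 4 mm tolerance.
- **Bystanders:** the two weights and the meter had not shifted in the picture, and the hex key showed no changed pixels. I did not measure the tray, tub or driver at the end.

**What disagreed or went off**
- **Drift in the hold:** the pointer reading crept from 14.7 to about 12.8 mm during the hold, although the tool pose barely changed. That probably explains the small overshoot of the drag edge.
- **Conflicting drag reading:** the drag pointer's dark base gave an edge at about 20–22 mm, probably because its shadow was included. I used the reading from the tab's top, checked against an earlier image with the two pointers touching.
- **Tool tilt:** the tool had tilted about 9° when I checked it after the pull, with no visible effect on the result.

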